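# Tighten the polishing barrel's collar with the pin spanner

### The arm

A 6-joint arm with a two-finger parallel gripper is mounted at the origin on the work surface. World frame = base frame: x ahead of the robot, y to its left, z up, the work surface at z = 0. Lengths are in mm, angles in rad, forces in N, time in s.
With the tool pointing down it reaches from about 275 to 825 mm from the base axis. Payload 4.9 kg.
Tool frame: the origin (TCP) lies at the very end of the fingers, on their centre line; the grasp point (between the pads) lies 19 mm behind it; z points along the fingers, y is the line along which they close (so a half turn about z gives the same grasp; the last joint's range is limited). The gripper opens to 85 mm and grips with 20 to 120 N. Pads are 22 mm wide; open, the fingers measure 114 mm over their backs; the gripper's body (76 mm by 85 mm) begins 54 mm behind the grasp point. The pads swing forward as they close: fully open they stand 13 mm farther back than shut.
Start: joints at [1.087, 0.326, -0.193, 1.052, 0, 1.437], TCP at [188.486, 516.712, 231.281] pointing down, gripper open.
Joint ranges: [-2.65, 2.65], [-0.97, 1.79], [-1.3, 1.35], [-1.93, 2.1], [-1.47, 1.37], [-3.14, 3.14]. Speed limits (rad/s): [2.57, 2.57, 3.14, 3.14, 3.14, 3.14].

### API

Orientations are given as [roll, pitch, yaw] about the fixed x, y, z axes, in that order (R = Rz(yaw) Ry(pitch) Rx(roll)).
In Python, from bench import bot, solve_ik, imaging gives the robot as it stands. Calls block until the motion is done:
- bot.move_ptp(position, orientation): joint-space move of the TCP to a pose.
- bot.movel(position, rot=None, max_speed=150, threshold=None): straight line of the TCP; rot=None keeps the orientation; max_speed is the mean speed in mm/s. With threshold (N) it stops when the force on the tool has changed by that much, and returns True; else False.
- bot.move_j(angles): joint-space move.
- bot.grip(opening, effort=None): opening from 0.0 (shut) to 1.0 (fully open); effort is the grip in N (None keeps the last); returns when the fingers have stopped.
- bot.dwell(seconds).
- solve_ik(position, orientation): joint angles nearest the present ones, or None.
- bot.get_state(): the state.
- imaging.capture(name): name is "scene" or "top"; returns the picture (400x640x3 uint8, blue, green, red); there is no depth.
- imaging.camera_model(name): a dict with "K" (3x3 intrinsics, pixels), "position" and "rotation" of the camera in the world. Camera axes: x right, y up, looking along -z (the intrinsics and any distortion apply to the point x, -y, -z); pixel columns grow to the right and rows downward; lengths in mm; the calibration is good to about 2 mm. A picture is of the moment at which its call begins. camera_model takes no time and is no camera call.
A pose or a line that the arm cannot do raises bot.IKError and nothing moves.
- bot.sign_off(): hands the job in; it is judged then, once.
The state is a dict: "t": time; "qpos": joint angles; "joint_velocities": joint speeds; "effort": joint torques, N m; "tcp_pos": TCP position; "orientation": TCP orientation; "contact_force": force on the tool from outside, world axes, zero at the start; "wrist_torque": the same for the moment, N m; "opening": opening from 0.0 (shut) to 1.0 (fully open); "gripper_force": force on a finger pad.
Only numpy, scipy, OpenCV 4.12 (cv2) and the standard library are available. Lean on these libraries where they do the work, as an engineer would, in place of code of your own. Each camera call takes 0.05 s, during which the arm holds its last target. There are 200 camera calls.

### The job

Take the red-handled pin spanner from its wooden rest, seat both of its pins fully in the two holes of the collar on the polishing barrel, and turn the collar clockwise (seen from above) until it comes up against its stop. Feel for the holes and turn gently, so that spanner and barrel never press on each other with more than about 60 N. Then stand the spanner upright in the slot of its rest again and let go, without disturbing the glue jar and the spare collar lying nearby.

Things in the scene. Friction and masses are not known exactly. Their poses are not given: they have to be found in the camera images.
- spanner_grip (a point): Middle of the pin spanner's upright red handle, 46 mm above the crossbar's underside. The handle is 16 mm thick (its x), 36 mm wide (y), 62 mm tall (top 28 mm above this point); pinch it across the 16 mm from above. Axes: z up, y along the crossbar from pin to pin. It stands upright in the rest at the start. Half a turn about z makes no difference.
- spanner_pins (a point): The point of the spanner midway between the tips of its two pins, 56 mm straight below the middle of the handle; axes as the spanner's.
- spanner: The whole pin spanner, about 0.28 kg; origin at the middle of the crossbar's flat underside. Dark steel crossbar 24 mm (x) by 68 mm (y) by 12 mm under the red handle; two round steel pins, 6 mm across, tapering to 3 mm over the last 2.5 mm, stand 10 mm out of the underside at y = +24 and -24 mm.
- collar_axis (a point): Centre of the collar's flat top face, 104 mm above the table; z is its turning axis. The collar is a light-metal ring 92 mm across, 14 mm high, on an orange ribbed barrel, with a 26 mm bore and two holes 9 mm wide, 12 mm deep, opposite each other, each 24 mm from the axis. x and y here are the cradle's axes, NOT the direction of the holes.
- cradle: The fixed green cradle plate, 150 mm square, with the barrel (108 mm across) clamped upright on it; origin under its centre on the table.
- collar (a joint): Turn of the collar on the barrel, rad, clockwise from above: starts at 0 to 0.25, stop (tight) at 1.0. Stiff (0.35 N m), stays where left. The line through its holes lies 0.5 - value + b from the cradle's y axis, counter-clockwise from above; b, the angle at which the barrel is clamped in the cradle, is fixed but not measured: -0.35 to +0.35 rad.
- rest_slot (a point): Centre of the slot's mouth in the top face of the rest, 40 mm above the table. The slot is 12 mm wide (x), 64 mm long (y) and 20 mm deep. Standing in its rest, the spanner hangs both pins in the slot with its crossbar flat on the top face and along the slot (y).
- rest: The fixed pale wooden rest, 70 mm (x) by 120 mm (y) by 40 mm high; origin under its centre.
- glue: Amber glass glue jar with a blue cap, 56 mm across, 60 mm tall, standing on the table near the rest and the cradle; leave alone. Origin under its centre.
- spare_collar: Spare collar blank lying on the table, 92 mm across, 14 mm high, no pin holes; leave alone. Origin under its centre.
Mind the look-alikes: they are no part of the job. There is more than one size of the spanner; the job needs the largest.

How it is judged:
By the outcome, as a careful person would: the job done as asked, in the order asked, and still so for the second after the job is handed in, with the robot touching nothing.
It also fails if it takes over 72 s, if anything falls off the work surface, if the arm or the gripper's body presses on something with over 40 N, if the wrist force passes 120 N, or if a joint passes its speed limit or range.

## Working session

There is one attempt and no reset: what is moved stays moved. The work goes in short steps, each a Python script; the robot and the scene stay as the last script left them, time stands still between calls to the robot, and variables do not carry over. Pictures are saved under pics/ and viewed, at most 10 in all, crops included, and the job is handed in when it is done.

```bash
mkdir -p pics; ls
python3 - <<'E'
from bench import bot, solve_ik, imaging
import cv2
for n in ("scene","top"):
    im=imaging.capture(n); cv2.imwrite(f"pics/{n}0.png",im)
    m=imaging.camera_model(n); print(n,m)
s=bot.get_state(); print(s)
E
```

```text
pics
scene {'K': array([[405.21739742,   0.        , 317.30664428],
       [  0.        , 405.21739742, 204.79612619],
       [  0.        ,   0.        ,   1.        ]]), 'position': array([1221.14512145,  -51.40152257,  620.41935601]), 'rotation': array([0.91174836, 0.00230549, 1.47655811])}
top {'K': array([[364.52847451,   0.        , 323.20253853],
       [  0.        , 364.52847451, 194.96876693],
       [  0.        ,   0.        ,   1.        ]]), 'position': array([430.4844187 ,  -4.855694  , 770.28403465]), 'rotation': array([ 0.14542754,  0.00184721, -1.56427867])}
{'t': 0.1, 'qpos': array([ 1.08680505e+00,  3.26870464e-01, -1.93478655e-01,  1.05200279e+00,
        2.57013718e-05,  1.43656059e+00]), 'joint_velocities': array([ 5.87486679e-06, -1.77035187e-04,  3.78087210e-03,  4.91400932e-04,
       -2.53013525e-03, -1.84013523e-03]), 'effort': array([-2.38753928e-04, -4.44238865e+01,  2.63037300e+01,  7.93238782e-03,
       -2.02026049e-04,  4.19492878e-06]), 'tcp_pos': array([188.22452257, 516.2382037 , 230.58174251]), 'orientation': array([-3.14005451e+00, -2.33657897e-04,  2.79183691e+00]), 'contact_force': array([ 0.26681908, -0.16502884,  0.05577973]), 'wrist_torque': array([-0.03315869,  0.00570333, -0.06148569]), 'gripper_force': 0.0, 'opening': 1.0015995925732826}
```

View pics/scene0.png

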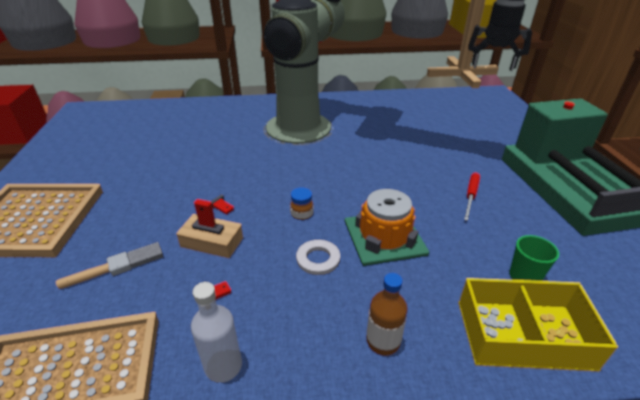

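View pics/top0.png

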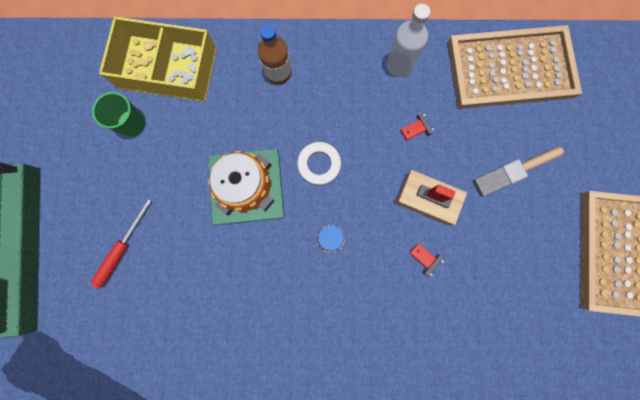

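The red handle standing in the pale rest is at top (437,194) and scene (206,212). Two other red spanners lie loose at top (417,127) and (427,258), and both look smaller. The one meant is the one in the rest. The collar is at top (237,178) with dark holes beside the bore, the glue jar at (331,238) and the spare ring at (319,163). Next I confirm with an enlarged crop.

```bash
cat > h.py <<'E'
import numpy as np, cv2
from bench import bot, solve_ik, imaging
from scipy.spatial.transform import Rotation as Ro
def cam(n):
    m=imaging.camera_model(n); return m["K"],np.array(m["position"]),Ro.from_euler('xyz',m["rotation"]).as_matrix()
def ray(n,uv):
    K,p,R=cam(n); d=np.linalg.inv(K)@[uv[0],uv[1],1]; return p,R@(d*[1,-1,-1])
def plane(n,uv,z):
    p,d=ray(n,uv); return p+d*(z-p[2])/d[2]
def proj(n,X):
    K,p,R=cam(n); c=(R.T@(np.array(X,float)-p))*[1,-1,-1]; q=K@c; return q[:2]/q[2]
def tri(a,b):  # top uv, scene uv
    p,d=ray("top",a);q,e=ray("scene",b);d/=np.linalg.norm(d);e/=np.linalg.norm(e)
    s=np.linalg.lstsq(np.stack([d,-e],1),q-p,rcond=None)[0]
    A,B=p+s[0]*d,q+s[1]*e; return (A+B)/2,np.linalg.norm(A-B)
def crop(im,c,w,h,k): 
    x,y=int(c[0]-w/2),int(c[1]-h/2); return cv2.resize(im[y:y+h,x:x+w],None,fx=k,fy=k,interpolation=cv2.INTER_CUBIC)
E
python3 - <<'E'
from h import *
t=cv2.imread("pics/top0.png");s=cv2.imread("pics/scene0.png")
k=5
A=np.hstack([crop(t,(432,195),80,60,k),crop(t,(240,182),80,60,k)])
B=np.hstack([crop(s,(212,225),80,60,k),crop(s,(388,222),80,60,k)])
cv2.imwrite("pics/m.png",np.vstack([A,B]))
E
```

```text
(no output)
```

View pics/m.png

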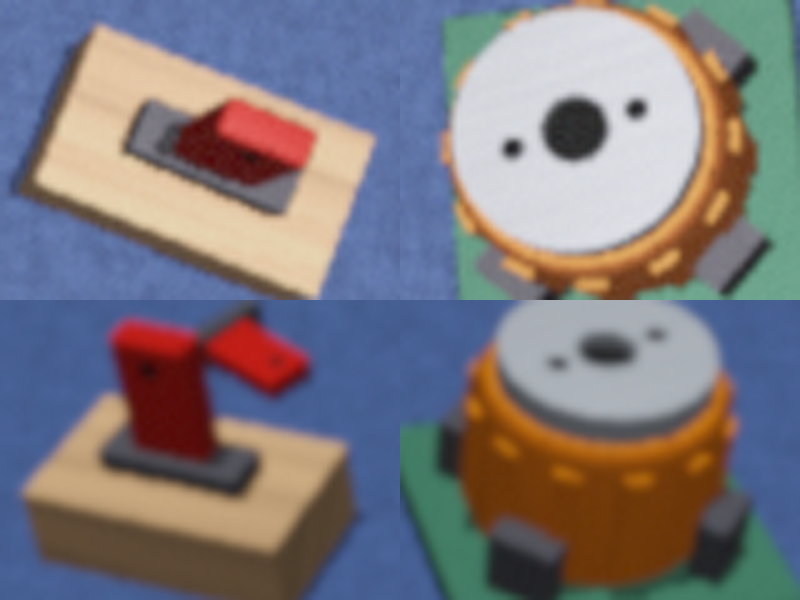

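The crop confirms it. The large spanner stands in the rest: crossbar flat on top, handle top near top (445,191). The collar's holes are near top (222.5,181.5) and (247.3,173.7), bore at (235,177.5). In the scene view the holes are near (379.7,204.5) and (399.2,198.7). Now to measure.

```bash
cat > meas.py <<'E'
from h import *
def blobs(m,x0,y0,lo,hi):
    n,l,st,c=cv2.connectedComponentsWithStats(m.astype(np.uint8)); return [(st[i,4],c[i]+[x0,y0]) for i in range(1,n) if lo<=st[i,4]<=hi]
def holes(im,win,thr=None):  # dark-weighted centroids inside bright disc, on 4x upsampled crop
    x0,y0,x1,y1=win; g=cv2.cvtColor(im,6)[y0:y1,x0:x1]; g=cv2.resize(g,None,fx=4,fy=4,interpolation=cv2.INTER_CUBIC)
    hs=im[y0:y1,x0:x1].astype(int); sat=(hs.max(2)-hs.min(2)); sat=cv2.resize(sat.astype(np.uint8),None,fx=4,fy=4)
    br=((g>120)&(sat<45)).astype(np.uint8)
    cs,_=cv2.findContours(br,cv2.RETR_EXTERNAL,cv2.CHAIN_APPROX_NONE); c=max(cs,key=cv2.contourArea)
    el=cv2.fitEllipse(cv2.convexHull(c)); f=np.zeros_like(br); cv2.drawContours(f,[c],-1,1,-1); f=cv2.erode(f,np.ones((9,9)))
    d=f*(g<np.median(g[f>0])*0.72)
    b=[(a/16,(p+.5)/4-.5) for a,p in blobs(d,0,0,20,3000)]
    return (np.array(el[0])+.5)/4-.5+[x0,y0],np.array(el[1])/4,[(a,p+[x0,y0]) for a,p in b]
E
python3 - <<'E'
from meas import *
np.set_printoptions(precision=2,suppress=True)
t=cv2.imread("pics/top0.png");s=cv2.imread("pics/scene0.png")
et,at,ht=holes(t,(200,140,285,220)); es,as_,hs=holes(s,(355,180,420,235))
print("top",et,at,ht);print("scene",es,as_,hs)
print("collar tri",tri(et,es), "plane104",plane("top",et,104),plane("scene",es,104))
key=lambda b:b[1][0]; H=[sorted(ht,key=key),sorted(hs,key=key)]
for a,b in zip(*H): print("hole/bore",tri(a[1],b[1]),plane("top",a[1],104)[:2],plane("scene",b[1],104)[:2])
# red handle top
def bright_red(im,win,th):
    x0,y0,x1,y1=win; c=im[y0:y1,x0:x1].astype(int); m=(c[...,2]>th)&(c[...,1]<110)&(c[...,2]>c[...,1]*1.8)
    return [b for b in blobs(m,x0,y0,8,999)]
print("redT",bright_red(t,(392,165,472,225),180),"redS",bright_red(s,(190,195,222,235),165))
for n,im,win in(("top",t,(390,160,475,230)),("scene",s,(170,205,250,260))):
    x0,y0,x1,y1=win;c=cv2.cvtColor(im[y0:y1,x0:x1],cv2.COLOR_BGR2HSV)
    m=((c[...,0]>8)&(c[...,0]<28)&(c[...,1]>50)&(c[...,2]>(150 if n=="top" else 130))).astype(np.uint8)
    cs,_=cv2.findContours(m,cv2.RETR_EXTERNAL,cv2.CHAIN_APPROX_NONE);h=max(cs,key=cv2.contourArea)
    q=cv2.approxPolyDP(cv2.convexHull(h),4,True)[:,0]+[x0,y0]
    W=np.array([plane(n,p,40)[:2] for p in q]);print(n,q.tolist(),W)
    P=np.array([plane(n,p,40)[:2] for p in h[:,0]+[x0,y0]],np.float32);print(cv2.minAreaRect(P))
g=cv2.cvtColor(t,cv2.COLOR_BGR2HSV)[140:235,200:295]
m=((g[...,0]>60)&(g[...,0]<92)&(g[...,1]>60)).astype(np.uint8);ys,xs=np.nonzero(m)
P=np.array([plane("top",(x+200,y+140),8)[:2] for x,y in zip(xs,ys)],np.float32);print("cradle",cv2.minAreaRect(P))
E
```

```text
top [233.43 176.92] [50.29 53.46] [(np.float64(2.3125), array([210.33, 169.52])), (np.float64(139.8125), array([234.5 , 177.34])), (np.float64(14.25), array([246.82, 173.32])), (np.float64(2.75), array([208.45, 180.56])), (np.float64(14.25), array([222.05, 181.22]))]
scene [389. 202.] [27.29 45.76] [(np.float64(3.625), array([398.74, 198.5 ])), (np.float64(59.3125), array([388.89, 201.56])), (np.float64(4.375), array([379.15, 204.21]))]
collar tri (array([560.89, 162.89, 103.15]), np.float64(3.2807474933797525)) plane104 [560.97 164.36 104.  ] [562.35 160.79 104.  ]
hole/bore (array([551.43, 175.88, 100.87]), np.float64(67.86929035978746)) [553.81 210.52] [567.81 138.61]
hole/bore (array([569.15, 180.21, 116.67]), np.float64(45.51497579578867)) [574.77 208.11] [560.81 160.91]
hole/bore (array([552.57, 184.59, 104.28]), np.float64(0.9520033113168483)) [552.7  185.16] [552.33 184.2 ]
redT [(np.int32(126), array([444.88, 190.92]))] redS [(np.int32(53), array([202.09, 201.89])), (np.int32(42), array([218.76, 203.67]))]
top [[411, 171], [465, 192], [454, 223], [399, 201]] [[ 588.05 -181.9 ]
 [ 545.3  -290.  ]
 [ 482.38 -264.88]
 [ 526.08 -155.93]]
((535.0478515625, -223.1328125), (120.05742645263672, 70.60661315917969), 67.3101577758789)
scene [[177, 234], [192, 215], [240, 225], [227, 244]] [[ 547.55 -291.03]
 [ 485.05 -268.63]
 [ 530.74 -158.25]
 [ 589.4  -181.79]]
((537.12890625, -224.76004028320312), (121.01488494873047, 71.09725952148438), 67.56720733642578)
cradle ((560.4474487304688, 162.79595947265625), (149.87184143066406, 149.67762756347656), 6.454268455505371)
```

Run:
```python
from meas import *
np.set_printoptions(precision=2,suppress=True)
a=[np.array(v) for v in((222.05,181.22),(246.82,173.32))];b=[np.array(v) for v in((398.74,198.5),(379.15,204.21))]
for p,q in zip(a,b): print(tri(p,q),plane("top",p,104)[:2],plane("scene",q,104)[:2])
print("handle",tri((444.88,190.92),(202.09,201.89)),plane("top",(444.88,190.92),114))
t=cv2.imread("pics/top0.png")[165:225,392:472].astype(int); m=(t[...,2]>180)&(t[...,1]<110)&(t[...,2]>t[...,1]*1.8)
ys,xs=np.nonzero(m);P=np.array([plane("top",(x+392,y+165),114)[:2] for x,y in zip(xs,ys)],np.float32);print(cv2.minAreaRect(P))
print("glue",plane("top",(331,238),60),"spare",plane("top",(319,163),14))
c=np.array([536,-224.]);yaw=-.394-np.pi/2
bot.grip(0.55,40); bot.move_ptp([c[0],c[1],230],[np.pi,0,yaw]); s=bot.get_state(); print(s["t"],s["tcp_pos"],s["orientation"],s["qpos"],s["contact_force"],s["wrist_torque"])
```

```text
(array([552.58, 184.59, 104.29]), np.float64(0.9643873096361414)) [552.71 185.17] [552.33 184.2 ]
(array([567.86, 139.11, 104.12]), np.float64(1.0488162540314956)) [567.96 139.67] [567.8 138.6]
handle (array([ 535.73, -226.1 ,  112.51]), np.float64(1.916963393333531)) [ 535.43 -224.59  114.  ]
((535.666015625, -224.56988525390625), (32.62556076049805, 13.284122467041016), 66.47940063476562)
glue [450.41 -18.51  60.  ] spare [609.81   6.64  14.  ]
3.4417 [ 536.19 -223.41  230.02] [ 3.14  0.   -1.96] [-0.52  0.38 -0.11  1.08  0.   -1.7 ] [-0.59 -0.55 -0.53] [0.03 0.03 0.02]
```

Run:
```python
from h import *
np.set_printoptions(precision=2,suppress=True)
bot.movel([535.8,-224.3,110],max_speed=200)
print(bot.movel([535.8,-224.3,67],max_speed=100,threshold=8))
bot.grip(0.0,80); s=bot.get_state(); print(s["t"],s["opening"],s["gripper_force"],s["tcp_pos"],s["contact_force"],s["wrist_torque"])
bot.movel([535.8,-224.3,170],max_speed=120); bot.dwell(.2); s=bot.get_state(); print(s["t"],s["opening"],s["gripper_force"],s["tcp_pos"],s["contact_force"],s["wrist_torque"])
bot.movel([500,-60,220],[np.pi,0,.326-np.pi/2],max_speed=220); bot.dwell(.3)
s=bot.get_state(); print(s["t"],s["tcp_pos"],s["orientation"],s["contact_force"],s["wrist_torque"])
for n in("top","scene"): cv2.imwrite(f"pics/{n}1.png",imaging.capture(n))
t=cv2.imread("pics/top1.png");q=cv2.imread("pics/scene1.png")
X=[500,-60,200]
cv2.imwrite("pics/m1.png",np.hstack([crop(t,proj("top",X),80,120,5),crop(q,proj("scene",X),80,120,5)])); print(proj("scene",X),proj("top",X))
```

```text
False
5.1583 0.17526552508634072 78.45579385757446 [ 536.47 -224.61   67.9 ] [-0.21  1.48  4.7 ] [0.07 0.02 0.01]
6.3667 0.17810991630303832 77.8144884109497 [ 535.29 -224.03  169.12] [-0.73 -0.35 -1.02] [ 0.01  0.03 -0.02]
7.6167 [499.95 -60.68 219.62] [ 3.14  0.   -1.25] [-0.3  -0.41 -3.  ] [0.08 0.03 0.03]
[280.23 152.39] [359.17 203.99]
```

View pics/m1.png

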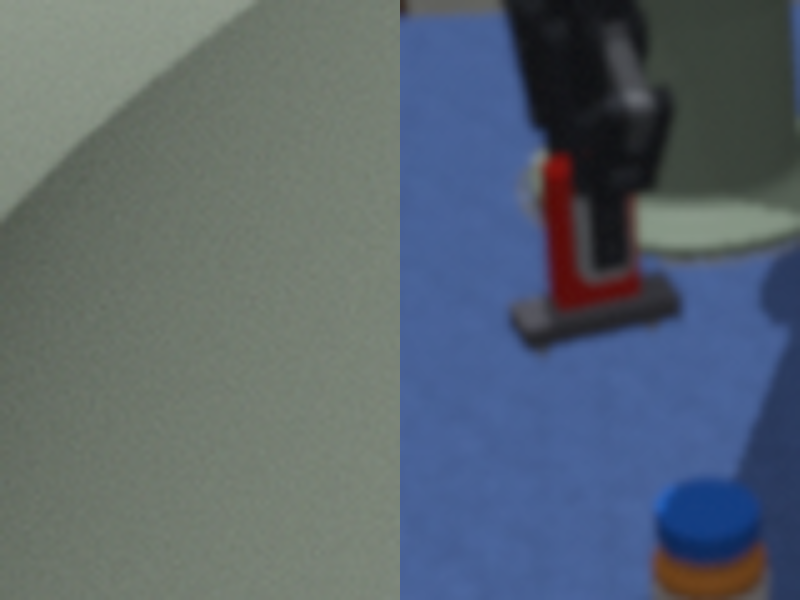

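The scene crop shows the spanner held upright, crossbar at crop (515–680, 280–345), with the pad centred on the handle. The arm hides the spanner in the top view. Now I go to the collar and feel for the holes.

```bash
cat >> h.py <<'E'
def st(tag=""):
    s=bot.get_state(); print(tag,"t%.1f"%s["t"],"p",np.round(s["tcp_pos"],1),"F",np.round(s["contact_force"],1),"M",np.round(s["wrist_torque"],2),"g%.0f"%s["gripper_force"],"yaw%.3f"%s["orientation"][2]); return s
E
python3 - <<'E'
from h import *
ps=.326; c=np.array([560.3,162.0])
for y in(-34,34):
    u=Ro.from_euler('z',ps).as_matrix()@[12,y,0]+[500,-60.3,192]; print(np.round((proj("scene",u)-[240,92])*5))
bot.movel([*c,165],[np.pi,0,ps-np.pi/2],max_speed=220); bot.movel([*c,148],max_speed=60); bot.dwell(.2); st("above")
print(bot.movel([*c,129],max_speed=15,threshold=7)); st("touch")
cv2.imwrite("pics/scene2.png",imaging.capture("scene"))
cv2.imwrite("pics/m2.png",crop(cv2.imread("pics/scene2.png"),(388,190),100,80,6))
E
```

```text
[132. 351.]
[290. 315.]
above t9.6 p [560.5 162.  148.2] F [ 0.6  0.2 -2.6] M [ 0.03 -0.03 -0.05] g78 yaw-1.245
True
touch t10.6 p [560.1 162.3 131.9] F [-0.6  0.4  5.4] M [-0.02  0.06 -0.01] g79 yaw-1.245
```

View pics/m2.png

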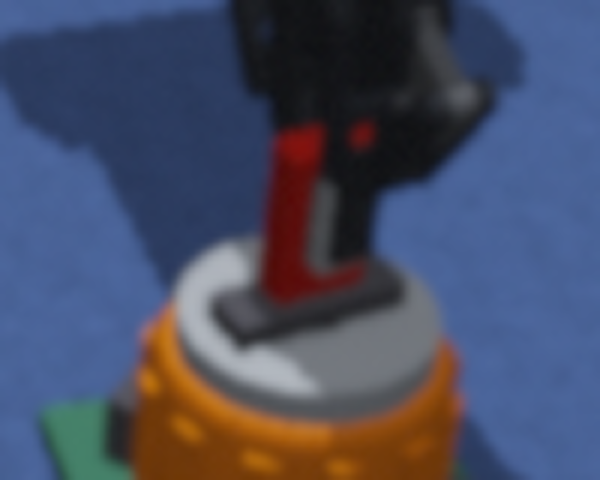

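It went straight in: the stop at z = 131.9 equals the height expected with the underside on the collar, and the crop shows the crossbar flat on the collar at (215–400, 265–345). Next I turn gently.

```bash
cat > turn.py <<'E'
from h import *
import sys
def turn(a0,steps,lim,c,z):
    m0=None
    for a in steps:
        bot.movel([*c,z],[np.pi,0,.326-np.pi/2-a],max_speed=100)
        bot.dwell(.03); s=bot.get_state(); F=s["contact_force"];M=s["wrist_torque"]
        c=c+np.clip(F[:2]*.02,-.3,.3)*(np.abs(F[:2])>4)   # yield to side force
        print("a%.3f t%.2f yaw%.3f Fxy %.1f %.1f Fz %.1f Mz %.2f c %s z%.1f"%(a,s["t"],s["orientation"][2],*F,M[2],np.round(c,1),s["tcp_pos"][2]))
        if abs(M[2])>lim or np.hypot(*F[:2])>25 or abs(F[2])>30: print("STOP");break
    return a,c
E
python3 - <<'E'
from turn import *
a,c=turn(0,[.05,.1,.17,.24,.31,.38,.45,.52,.59,.65,.7],.9,np.array([560.3,162.0]),131.5)
E
```

```text
a0.050 t10.90 yaw-1.294 Fxy -2.9 0.4 Fz 5.4 Mz -0.06 c [560.3 162. ] z131.9
a0.100 t11.18 yaw-1.343 Fxy -3.6 1.6 Fz 6.9 Mz 0.07 c [560.3 162. ] z131.9
a0.170 t11.47 yaw-1.413 Fxy -4.0 0.9 Fz 6.5 Mz 0.09 c [560.2 162. ] z131.9
a0.240 t11.75 yaw-1.483 Fxy -4.0 1.8 Fz 5.8 Mz 0.12 c [560.1 162. ] z131.9
a0.310 t12.03 yaw-1.553 Fxy -3.5 0.8 Fz 5.6 Mz 0.11 c [560.1 162. ] z131.9
a0.380 t12.32 yaw-1.623 Fxy -3.1 1.9 Fz 5.4 Mz 0.04 c [560.1 162. ] z131.9
a0.450 t12.60 yaw-1.693 Fxy -4.0 1.0 Fz 5.8 Mz 0.09 c [560.1 162. ] z131.9
a0.520 t12.88 yaw-1.763 Fxy -3.3 1.3 Fz 5.2 Mz 0.09 c [560.1 162. ] z131.8
a0.590 t13.17 yaw-1.833 Fxy -1.8 0.8 Fz 5.4 Mz 0.06 c [560.1 162. ] z131.8
a0.650 t13.45 yaw-1.893 Fxy -2.8 1.9 Fz 5.6 Mz 0.10 c [560.1 162. ] z131.9
a0.700 t13.73 yaw-1.943 Fxy -2.9 1.0 Fz 5.9 Mz 0.11 c [560.1 162. ] z131.8
```

Run:
```python
from h import *
im=imaging.capture("scene");t=imaging.capture("top")
cv2.imwrite("pics/m3.png",np.hstack([crop(im,(388,195),80,80,5),crop(t,(237,178),80,80,5)])); st()
```

```text
t13.8 p [559.9 162.2 131.9] F [-2.7  0.9  5.4] M [0.16 0.63 0.09] g79 yaw-1.943
```

View pics/m3.png

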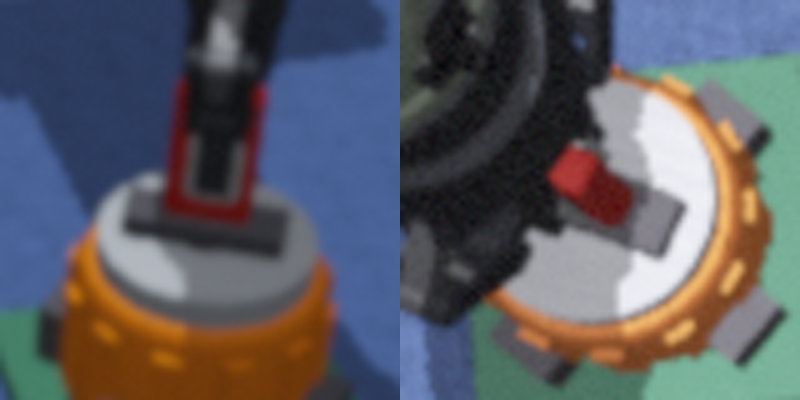

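Scene and top crops show the spanner turned with the gripper and flat on the collar, with no holes left exposed. I continue in fine steps towards the stop.

Run:
```python
from turn import *
a,c=turn(0,np.arange(.715,1.13,.015),.8,np.array([560.1,162.0]),131.5); bot.dwell(.2); st()
```

```text
a0.715 t14.12 yaw-1.958 Fxy -2.9 1.9 Fz 5.8 Mz 0.20 c [560.1 162. ] z131.8
a0.730 t14.40 yaw-1.973 Fxy -3.4 0.9 Fz 5.6 Mz 0.22 c [560.1 162. ] z131.9
a0.745 t14.68 yaw-1.988 Fxy -2.9 0.1 Fz 5.7 Mz 0.21 c [560.1 162. ] z131.9
a0.760 t14.97 yaw-2.003 Fxy -2.7 0.4 Fz 6.4 Mz 0.25 c [560.1 162. ] z131.8
a0.775 t15.25 yaw-2.018 Fxy -2.8 1.6 Fz 6.2 Mz 0.21 c [560.1 162. ] z131.9
a0.790 t15.53 yaw-2.033 Fxy -2.7 1.8 Fz 4.9 Mz 0.20 c [560.1 162. ] z131.9
a0.805 t15.82 yaw-2.048 Fxy -3.3 1.5 Fz 4.8 Mz 0.23 c [560.1 162. ] z131.8
a0.820 t16.10 yaw-2.063 Fxy -1.6 1.6 Fz 5.6 Mz 0.21 c [560.1 162. ] z131.9
a0.835 t16.38 yaw-2.078 Fxy -2.4 1.8 Fz 5.3 Mz 0.18 c [560.1 162. ] z131.9
a0.850 t16.67 yaw-2.093 Fxy -2.1 0.6 Fz 5.8 Mz 0.24 c [560.1 162. ] z131.9
a0.865 t16.95 yaw-2.107 Fxy -2.8 1.5 Fz 6.3 Mz 0.48 c [560.1 162. ] z131.9
a0.880 t17.23 yaw-2.121 Fxy -2.4 0.6 Fz 5.5 Mz 0.88 c [560.1 162. ] z131.8
STOP
 t17.4 p [559.9 162.1 131.9] F [-2.1  1.1  5.6] M [0.07 0.64 0.82] g80 yaw-2.121
```

Run:
```python
from turn import *
c=np.array([560.1,162.0]);a,c=turn(0,[.888],1.3,c,131.5)
y=lambda a:[np.pi,0,.326-np.pi/2-a]
bot.movel([*c,131.6],y(.825),max_speed=100); st("eased")
bot.movel([*c,148],max_speed=40); st("out")
bot.movel([*c,190],max_speed=150)
bot.movel([500,-60,215],[np.pi,0,-.394-np.pi/2],max_speed=220); bot.dwell(.2); st("away")
for n in("top","scene"): cv2.imwrite(f"pics/{n}4.png",imaging.capture(n))
from meas import *
t=cv2.imread("pics/top4.png");s=cv2.imread("pics/scene4.png")
for n,im,w in(("top",t,(200,140,285,220)),("scene",s,(355,180,420,235))):
    e,ax,h=holes(im,w); print(n,[(round(a,1),np.round(p,1),np.round(plane(n,p,104)[:2],1)) for a,p in h if a>3])
cv2.imwrite("pics/m4.png",np.hstack([crop(s,(280,155),80,120,5),crop(t,(237,178),80,120,5)]))
```

```text
a0.888 t17.72 yaw-2.129 Fxy -3.4 0.5 Fz 5.8 Mz 1.06 c [560.1 162. ] z131.8
eased t18.0 p [560.3 162.  131.8] F [-0.6  1.   4. ] M [0.05 0.43 0.11] g79 yaw-2.071
out t18.5 p [560.1 161.8 148. ] F [-0.5  0.1 -2.6] M [ 0.02  0.02 -0.01] g78 yaw-2.070
away t20.4 p [500.1 -59.1 214.8] F [-0.3  0.6 -2.4] M [ 0.03 -0.03 -0.04] g78 yaw-1.963
top [(np.float64(14.4), array([223.2, 171.7]), array([570.8, 183.9])), (np.float64(140.2), array([234.5, 177.3]), array([560.2, 162.4])), (np.float64(13.8), array([245.8, 182.9]), array([549.7, 140.9]))]
scene [(np.float64(3.6), array([377.7, 199.1]), array([550.1, 139.4])), (np.float64(59.3), array([388.9, 201.6]), array([560.9, 160.9])), (np.float64(3.6), array([400.2, 203.8]), array([570.6, 182.6]))]
```

View pics/m4.png

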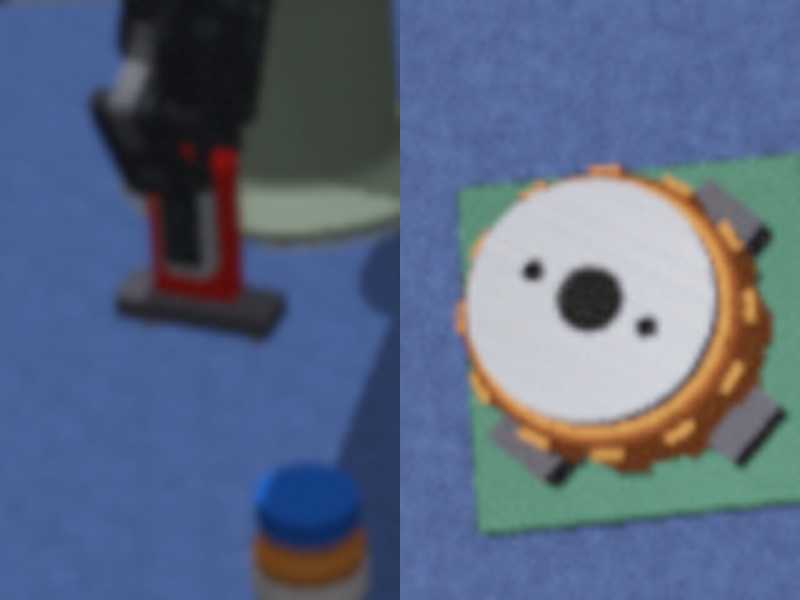

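The collar turned 0.78 rad clockwise, with its holes now at top (223,172) and (246,183). That is consistent with the stop, and the torque rose there. The spanner is still upright in the grip (scene crop 120–285, 285–335). Now I put it back.

Run:
```python
from h import *
r=[535.9,-224.3]
bot.movel([*r,150],[np.pi,0,-.394-np.pi/2],max_speed=200); bot.movel([*r,85],max_speed=100); bot.dwell(.2); st("above")
hit=bot.movel([*r,66],max_speed=20,threshold=6); s=st(hit)
if hit and s["tcp_pos"][2]<69.5:
    bot.grip(0.5); bot.dwell(.2); st("open")
    bot.movel([*r,150],max_speed=100); bot.movel([300,-300,250],max_speed=250); bot.dwell(.2); st("clear")
    t=imaging.capture("top");q=imaging.capture("scene")
    cv2.imwrite("pics/m5.png",np.vstack([np.hstack([crop(t,(432,195),80,60,5),crop(q,(212,225),80,60,5)]),cv2.resize(t,(800,500))[:300]]))
    cv2.imwrite("pics/top5.png",t)
    a=cv2.imread("pics/top0.png")
    for n,w in(("spare",(290,135,350,190)),("glue",(310,220,352,258))): 
        x,y,X,Y=w; print(n,np.abs(a[y:Y,x:X].astype(int)-t[y:Y,x:X]).mean())
```

```text
above t22.5 p [ 536.4 -224.6   85.8] F [-0.3  0.2 -2. ] M [ 0.06 -0.01 -0.01] g78 yaw-1.965
True t23.3 p [ 535.7 -224.2   67.9] F [ 1.  -0.2  4.1] M [ 0.02 -0.02  0.06] g79 yaw-1.965
open t23.9 p [ 534.6 -223.5   66.8] F [ 0.3 -1.2 -0.3] M [-0.06  0.01 -0.04] g0 yaw-1.965
clear t26.3 p [ 300.5 -299.5  249.5] F [-0.1  0.5 -0.7] M [-0.01 -0.02 -0.01] g0 yaw-1.963
spare 2.106161616161616
glue 2.169799498746867
```

View pics/m5.png

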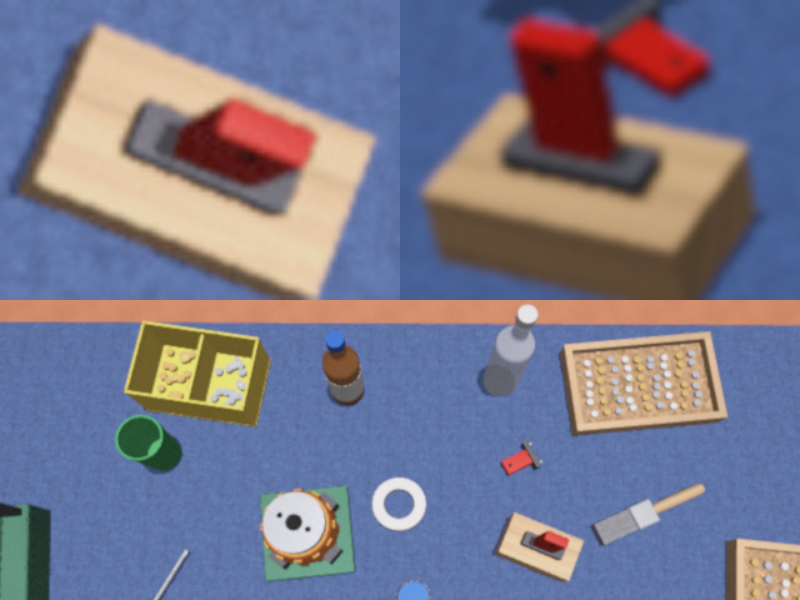

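The spanner stands upright in its slot as at the start (handle top at crop (268,130)), and the collar is turned. The glue jar and spare collar have not moved. Handing in.

```bash
python3 -c "
from bench import bot
print(bot.sign_off())"
```

```text
the job is handed in; nothing more can be done
None
```

The job is handed in at about 26 s: the spanner's pins seated fully, the collar turned about 0.78 rad clockwise to its stop at roughly 20 N per pin, and the spanner is back upright in its rest with the glue jar and spare collar unmoved.

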